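# Put the dust brush away in the drop-front bench cabinet

### The arm

A 6-joint arm with a two-finger parallel gripper is mounted at the origin on the work surface; the furniture and walls round the work are solid. World frame = base frame: x ahead of the robot, y to its left, z up, the work surface at z = 0. Lengths are in mm, angles in degrees, forces in N, time in s.
With the tool pointing down it reaches from about 250 to 800 mm from the base axis. Payload 8.5 kg.
Tool frame: the origin (TCP) lies at the very end of the fingers, on their centre line; the grasp point (between the pads) lies 19 mm behind it; z points along the fingers, y is the line along which they close (so a half turn about z gives the same grasp; the last joint's range is limited). The gripper opens to 85 mm and grips with 20 to 120 N. Pads are 22 mm wide; open, the fingers measure 114 mm over their backs; the gripper's body (76 mm by 85 mm) begins 54 mm behind the grasp point. The pads swing forward as they close: fully open they stand 13 mm farther back than shut.
Start: joints at [-68.755, 13.648, -0.773, 75.585, 0, 90], TCP at [190.222, -489.279, 231.276] pointing down, gripper open.
Joint ranges: [-152.45, 152.45], [-59.26, 108.67], [-65.41, 83.53], [-104.44, 129.93], [-82.83, 76.93], [-180, 180]. Speed limits (degrees/s): [127.2, 127.2, 159.86, 180, 180, 180].

### API

Orientations are given as a 3x3 rotation matrix whose columns are the frame's x, y, z axes.
In Python, from plant import r gives the robot as it stands.
- The arm moves only by the tool arm_command, never from a script. Its argument "series" is a list of rows, each an object of numbers: "dx", "dy", "dz": the shift along the tool's x, y, z in units of 2.5 cm (1.0 is 2.5 cm); "rx", "ry", "rz": the turn, a rotation vector about the tool's x, y, z in units of 0.15 rad (1.0 is 0.15 rad). A call has 1 to 10 rows; each row shifts and turns the commanded pose from where the row before left it, along the tool's axes as they then stand; what a row does not reach is not made up. A row lasts 1/10 s, in which the tool goes at most 50 mm and 8.59 degrees, less where a joint would pass 70% of its speed; a pose out of reach is approached as far as the arm can. A call with a number of a shift or a turn outside -1 to 1 is refused whole. A call with a gripper value outside its range is refused whole. "gripper" is the opening, from 0 (shut) to 1 (fully open), set as the call begins (left out, the last holds). The fingers move at their own pace and stop on an object; the grip force is fixed at half the most. Time passes only in rows, so rows that do not move let the fingers close. It gives the time, the measured TCP pose, the force, the opening and the grip force at its end, in the units of the state.
- r.observe(): the state, without advancing time (a new reading comes with each control period).
- r.grab_frame(name): name is "side" or "top"; returns (picture, depth): 480x640x3 uint8, blue, green, red; 480x640 float32, mm along the optical axis (not along the pixel's ray), 0 where there is no reading.
- r.camera_model(name): a dict with "mtx" (3x3 intrinsics, pixels), "origin" and "rotation" of the camera in the world. Camera axes: x right, y down, z forward; pixel columns grow to the right and rows downward; lengths in mm; the calibration is good to about 2 mm. A picture is of the moment at which its call begins. camera_model takes no time and is no camera call.
- r.job_done(): hands the job in; it is judged then, once.
The state is a dict: "time": time; "joint_positions": joint angles; "joint_velocities": joint speeds; "tau": joint torques, N m; "eef_pos": TCP position; "tool_rot": TCP orientation; "wrist_force": force on the tool from outside, world axes, zero at the start; "ft_torque": the same for the moment, N m; "width": finger opening in mm; "finger_force": force on a finger pad.
Only numpy, scipy, OpenCV 4.12 (cv2) and the standard library are available. Lean on these libraries where they do the work, as an engineer would, in place of code of your own. Each camera call takes 0.05 s, during which the arm holds its last target. There are 200 camera calls.

### The job

Pull the green flap of the little bench cabinet all the way down, lay the dust brush lengthwise in the wooden tray on the inside of the flap and let go of it, then push the flap back up until it is fully shut with the brush in the tray. Leave the wood offcut beside the brush, the red wax tin and the carved owl where they are.

Things in the scene. Friction and masses are not known exactly. Their poses are not given: they have to be found in the camera images.
- flap (a joint): Green front flap of the cabinet, hinged at its lower edge, 0.4 kg, no latch. Rad: 0 shut (upright), 0.9 fully down on its stop, top edge leaning out to the robot. Settles shut below about 0.07, sinks open by itself above about 0.25; a few N move it. A vertical finger pushing it up from the front must rise slightly faster than the rail, or friction jams it; or pinch the rail.
- flap_hinge (a point): Point on the hinge line, middle of the flap's width, 30 mm above the bench, fixed. x points level into the cabinet (away from the robot), y along the hinge line, z up. The fixed brown wooden cabinet is 270 mm wide, lies at x = 6 to 92 mm from here, and its roof's top is 146 mm above the bench, lower than the rail when shut.
- rail (a point): Middle of the steel pull rail on the flap (moves with it): round bar 12 mm thick, 130 mm long in y, 150 mm from the hinge line in the flap's plane, so 180 mm above the bench when shut, with nothing behind it over the roof. Two 10 mm posts at y = +-65 mm carry it; between rail and the panel's top edge is an opening of 28 mm. Axes as for tray.
- tray (a point): On the tray's ledge inside the flap (moves with it), 66 mm from the hinge line along the flap, 28 mm inward of its mid plane. x points inward (up when down), y along the tray, z to the rail. Inside is 236 mm long in y between end cheeks, 44 mm deep in x: from the 12 mm green panel (face at x = -22 mm, up to z = 50 mm) to a plywood lip (x = 22 to 28 mm, up to z = 16 mm). Cheeks reach z = 24 mm.
- dust_brush: Flat dust brush: dark bristles, pale ferrule, orange-brown wooden handle; 193 mm long (its x axis), 32 mm wide at most (y), 20 mm high (z), loose, under 0.15 kg. Origin: middle of its underside, where it can be gripped across its width from above. Lies on the bench to the robot's right, its length roughly along world y.
- offcut: Pale stick of wood, 30 x 110 x 15 mm, length along its y axis, origin at the middle of its underside; lies loose about parallel to the brush, 95 to 120 mm in front of or behind it. Not to be moved.
- wax_tin: Round red tin, 68 mm across, 30 mm high, loose, origin under its centre. Not to be moved.
- owl: Carved wooden owl, 44 x 54 x 83 mm, loose, standing upright, origin under its centre. Not to be moved.

How it is judged (in metres and radians):
On the way, in this order (a step that is already met when the one before it is completed fails the run):
1. the flap is pulled down onto its stop (beyond 0.83 rad) (value of joint flap above 0.83 rad), for 0.2 s.
2. the brush lies lengthwise in the tray, released, with the flap still down (x of dust_brush in the frame of tray between -0.03 and 0.03 m and y of dust_brush in the frame of tray between -0.035 and 0.035 m and z of dust_brush in the frame of tray between -0.006 and 0.045 m and angle between the x axis of dust_brush and the y axis of tray, either way round below 0.2 rad and value of joint flap above 0.75 rad and contact force between the fingers and dust_brush below 0.1 N), for 0.3 s.
3. the flap is pushed up shut (within 0.04 rad) with the brush in the tray (x of dust_brush in the frame of tray between -0.03 and 0.03 m and y of dust_brush in the frame of tray between -0.035 and 0.035 m and z of dust_brush in the frame of tray between -0.006 and 0.045 m and angle between the x axis of dust_brush and the y axis of tray, either way round below 0.2 rad and value of joint flap below 0.04 rad), for 0.2 s.
At the end, for the whole second after the job is handed in: The flap is shut within 0.04 rad and the brush lies still in its tray: lengthwise within 0.2 rad, its origin within 30 mm of the tray point across the tray, 35 mm along it, and no more than 45 mm above the ledge (all of step 3 and linear speed of dust_brush below 0.02 m/s); the robot touches nothing.
It fails at once if the wood offcut is moved more than 30 mm (distance of offcut from where it was at the start of the episode above 0.03 m).
It fails at once if the wax tin is moved more than 30 mm (distance of wax_tin from where it was at the start of the episode above 0.03 m).
It fails at once if the carved owl is moved more than 30 mm (distance of owl from where it was at the start of the episode above 0.03 m).
It also fails if it takes over 72 s, if anything falls off the work surface, if the arm or the gripper's body presses on something with over 40 N, if the wrist force passes 120 N, or if a joint passes its speed limit or range.

## Working session

There is one attempt and no reset: what is moved stays moved. The work goes in short steps, Python scripts to look and compute and a tool call to move; the robot and the scene stay as the last step left them, time stands still between calls to the robot, and variables do not carry over. Pictures are saved under pics/ and viewed, at most 10 in all, crops included, and the job is handed in when it is done.

Besides the shell and the picture viewer there is one more tool, called as name(argument=value, ...) on one line, values as JSON. arm_command: Moves the arm, as the interface text tells. Shifts and turns lie within -1 to 1; 1 stands for 2.5 cm of shift or 0.15 rad of turn. Its arguments: {"type":"object","properties":{"series":{"type":"array"},"gripper":{"type":"number"}},"required":["series"]}

```bash
mkdir -p pics; ls; python3 - <<'E'
from plant import r
import cv2,numpy as np
s=r.observe();print(s['time'],s['eef_pos'],s['tool_rot'],s['width'])
for n in('side','top'):
    p,d=r.grab_frame(n);cv2.imwrite(f'pics/{n}0.png',p);np.save(f'{n}0.npy',d)
    m=r.camera_model(n);print(n,m)
E
```

```text
pics
0.0 [ 190.09195516 -488.94212862  230.674837  ] [[ 9.32044777e-01  3.62342710e-01 -5.42184559e-04]
 [ 3.62343115e-01 -9.32043827e-01  1.33139906e-03]
 [-2.29170287e-05 -1.43738038e-03 -9.99998967e-01]] 85.68680381433315
side {'mtx': array([[502.04553274,   0.        , 322.71993823],
       [  0.        , 502.04553274, 235.05300213],
       [  0.        ,   0.        ,   1.        ]]), 'origin': array([ 118.20372221, 1092.84593967,  686.99916607]), 'rotation': array([[-0.95950278, -0.10930071,  0.25963006],
       [-0.28108359,  0.43237508, -0.85676357],
       [-0.0186127 , -0.89504477, -0.44558772]])}
top {'mtx': array([[436.34933479,   0.        , 324.0457696 ],
       [  0.        , 436.34933479, 240.99192177],
       [  0.        ,   0.        ,   1.        ]]), 'origin': array([ 344.72393314,   18.61344315, 1198.92213106]), 'rotation': array([[ 0.01231987, -0.99483533,  0.10075159],
       [-0.99982496, -0.01367487, -0.01276936],
       [ 0.01408117, -0.10057664, -0.99482966]])}
```

View pics/top0.png

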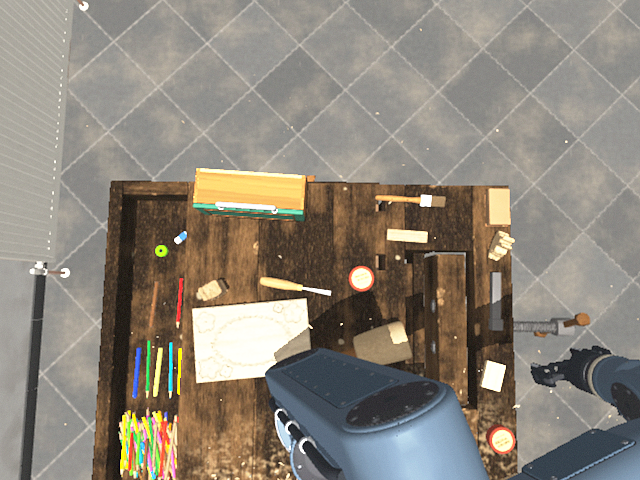

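View pics/side0.png

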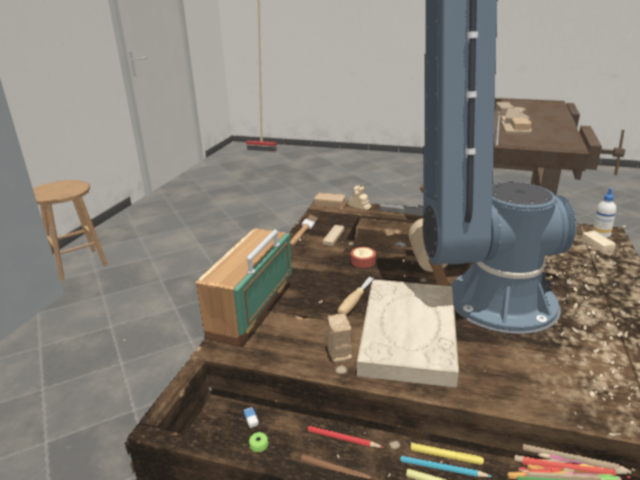

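The top view shows the cabinet at (193–307, 170–222), with the rail at about (215–280, 208). The brush is at (378–445, 195–207), the offcut at (388–427, 230–243), the tin at (361, 278) and the owl at (212, 290). The side view agrees, and the flap is shut.

```bash
cat > h.py <<'E'
import cv2,numpy as np
from plant import r
def cloud(n,d):
    m=r.camera_model(n);K=m['mtx'];v,u=np.mgrid[0:480,0:640]
    c=np.stack([(u-K[0,2])/K[0,0]*d,(v-K[1,2])/K[1,1]*d,d],-1)
    return c@m['rotation'].T+m['origin']
def ray(n,u,v,z):
    m=r.camera_model(n);q=m['rotation']@np.linalg.inv(m['mtx'])@[u,v,1];o=m['origin']
    return o+q*(z-o[2])/q[2]
E
python3 - <<'E'
from h import *
p=cv2.imread('pics/top0.png');d=np.load('top0.npy');P=cloud('top',d)
def st(name,m):
    u=np.argwhere(m);Q=P[m]
    print(name,len(u),Q.mean(0).round(1),np.percentile(Q,2,0).round(),np.percentile(Q,98,0).round())
    rc=cv2.minAreaRect(u[:,::-1].astype(np.float32));b=cv2.boxPoints(rc)
    zt=np.median(Q[:,2]);print('  rect',[ray('top',*c,zt).round(0)[:2].tolist() for c in b])
def box(u0,v0,u1,v1):
    m=np.zeros((480,640),bool);m[v0:v1,u0:u1]=1;return m
print('bench',P[210:225,330:370,2].mean())
h=P[...,2]
Z0=P[210:225,330:370,2].mean()
st('brush',box(360,185,455,216)&(h>Z0+7))
st('offcut',box(380,225,435,248)&(h>Z0+7))
st('tin',box(340,260,385,296)&(h>Z0+15))
st('owl',box(190,270,238,308)&(h>Z0+20))
st('roof',box(185,160,315,225)&(h>135)&(h<155))
st('rail',box(185,160,315,225)&(h>165))
hsv=cv2.cvtColor(p,cv2.COLOR_BGR2HSV)
st('green',box(185,160,315,230)&(hsv[...,0]>60)&(hsv[...,0]<95)&(hsv[...,1]>90))
m=box(185,160,315,225)&(h>165);Q=P[m];print('rail line',np.polyfit(Q[:,1],Q[:,0],1))
for b in range(370,450,6):
    mm=box(b,185,b+6,216)&(h>Z0+7); 
    if mm.any(): print(b,P[mm].mean(0).round(),P[mm].min(0).round()[0],P[mm].max(0).round()[0])
cv2.imwrite('pics/crop0.png',cv2.resize(p[160:300,180:460],None,fx=2.8,fy=2.8,interpolation=2))
E
```

```text
bench -1.2561460050371518
brush 544 [ 580.6 -246.3   32.6] [ 556. -327.    7.] [ 598. -139.   23.]
  rect [[543.0, -113.0], [622.0, -120.0], [606.0, -349.0], [527.0, -341.0]]
offcut 465 [ 482.6 -220.4   30. ] [ 468. -278.    7.] [ 500. -169.   20.]
  rect [[502.0, -160.0], [508.0, -290.0], [455.0, -291.0], [449.0, -162.0]]
tin 504 [365.9 -96.1  41.5] [ 336. -128.   25.] [397. -65.  35.]
  rect [[358.0, -51.0], [427.0, -100.0], [389.0, -154.0], [320.0, -105.0]]
owl 471 [322.7 283.1  78.1] [284. 232.  28.] [354. 319.  86.]
  rect [[374.0, 346.0], [376.0, 226.0], [287.0, 223.0], [285.0, 342.0]]
roof 4100 [575.  188.4 146.1] [523.  60. 141.] [622. 319. 150.]
  rect [[528.0, 326.0], [630.0, 323.0], [615.0, 52.0], [513.0, 57.0]]
rail 347 [506.7 169.6 310.3] [345.  19. 179.] [ 537.  258. 1199.]
  rect [[487.0, 331.0], [637.0, 336.0], [639.0, 31.0], [489.0, 30.0]]
green 622 [524.2 185.1 122.2] [518.  60.  47.] [538. 322. 150.]
  rect [[517.0, 329.0], [543.0, 328.0], [528.0, 54.0], [502.0, 55.0]]
rail line [  0.75798814 378.19341097]
370 [ 604. -126.    6.] 604.0 604.0
376 [ 566. -130.  127.] 345.0 595.0
382 [ 580. -157.   48.] 345.0 595.0
388 [ 586. -178.   15.] 540.0 596.0
394 [ 588. -195.   15.] 581.0 600.0
400 [ 587. -212.   14.] 579.0 606.0
406 [ 577. -220.   52.] 345.0 593.0
412 [ 570. -230.   86.] 345.0 591.0
418 [ 583. -262.   17.] 569.0 599.0
424 [ 583. -278.   16.] 569.0 600.0
430 [ 582. -295.   16.] 568.0 597.0
436 [ 581. -312.   15.] 567.0 602.0
442 [ 580. -325.   15.] 546.0 594.0
448 [ 608. -352.    6.] 608.0 608.0
```

View pics/crop0.png

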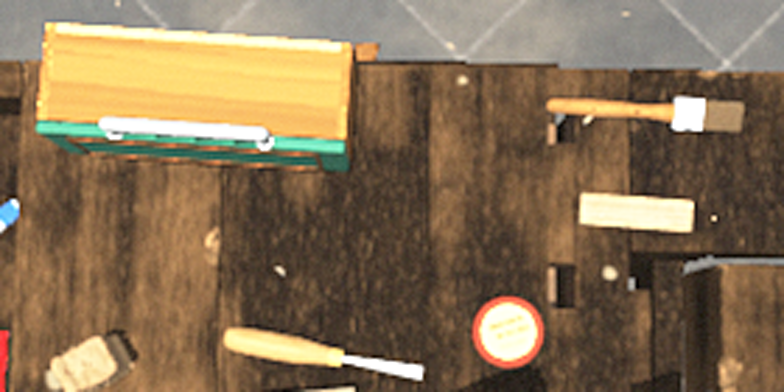

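The crop shows the rail clearly, running from (100,122) to (268,135) in crop pixels. The brush has its handle on the left and bristles on the right. Depth holes (0) spoiled some fits, so I'm refitting without them.

```bash
python3 - <<'E'
from h import *
d=np.load('top0.npy');P=cloud('top',d);h=P[...,2];ok=(d>0)
def box(u0,v0,u1,v1):
    m=np.zeros((480,640),bool);m[v0:v1,u0:u1]=1;return m&ok
def ends(n,m):
    Q=P[m];c=Q[:,:2].mean(0);w,V=np.linalg.eigh(np.cov(Q[:,:2].T));a=V[:,1];a=a*np.sign(a[1]);t=(Q[:,:2]-c)@a;n_=(Q[:,:2]-c)@V[:,0]
    lo,hi=np.percentile(t,[1,99]);print(n,len(Q),'dir',a.round(3),'mid',(c+a*(lo+hi)/2).round(1),'len',(hi-lo).round(),'w',np.ptp(np.percentile(n_,[2,98])).round(),'z',np.percentile(Q[:,2],[5,50,95]).round())
ends('rail',box(185,160,315,225)&(h>172)&(h<195))
ends('roof',box(185,160,315,225)&(h>140)&(h<152))
ends('brush',box(370,185,455,216)&(h>8)&(h<30))
ends('offcut',box(380,225,435,248)&(h>8)&(h<25))
ends('tin',box(340,260,385,296)&(h>20)&(h<40))
ends('owl',box(190,270,238,308)&(h>20)&(h<95))
# rail by brightness at z=186
p=cv2.imread('pics/top0.png');g=p.min(2)
m=box(205,198,290,222)|(np.zeros((480,640),bool)); m[198:222,205:290]=True
m&=(g>195);n,l,s,c=cv2.connectedComponentsWithStats(m.astype(np.uint8));i=1+s[1:,4].argmax()
rc=cv2.minAreaRect(np.argwhere(l==i)[:,::-1].astype(np.float32));print(rc,ray('top',*rc[0],186),[ray('top',*b,184).round()[:2].tolist() for b in cv2.boxPoints(rc)])
# brush by ray at z=12 : key pixels
for u,v in[(375,197.5),(445,201.5),(420,201),(433,201.5)]:print(u,v,ray('top',u,v,12).round(1))
s=r.observe();print(s['time'])
E
```

```text
rail 300 dir [0.055 0.998] mid [529.7 191.4] len 135.0 w 11.0 z [181. 185. 188.]
roof 4041 dir [0.058 0.998] mid [575.7 188.9] len 264.0 w 95.0 z [143. 146. 149.]
brush 515 dir [0.052 0.999] mid [ 585.2 -235. ] len 187.0 w 28.0 z [10. 15. 21.]
offcut 445 dir [0.055 0.999] mid [ 484.5 -224.3] len 109.0 w 29.0 z [11. 15. 19.]
tin 498 dir [-0.258  0.966] mid [366.2 -97.5] len 64.0 w 59.0 z [26. 30. 34.]
owl 464 dir [0.738 0.675] mid [311.4 275.7] len 93.0 w 64.0 z [36. 75. 83.]
((246.00408935546875, 206.9447479248047), (62.42157745361328, 8.088951110839844), 4.23639440536499) [525.06649505 189.68689754 186.        ] [[520.0, 263.0], [539.0, 263.0], [531.0, 116.0], [511.0, 117.0]]
375 197.5 [ 587.8 -136.1   12. ]
445 201.5 [ 579.5 -330.4   12. ]
420 201 [ 579.9 -260.9   12. ]
433 201.5 [ 579. -297.   12.]
0.1
```

arm_command(series=[{"rz":-0.954},{"rz":-0.954},{"rz":-0.954},{"rz":-0.954},{"rz":-0.954},{"rz":-0.954},{"rz":-0.954},{"rz":-0.954},{"dx":0.5,"dy":0.2},{"dx":1,"dy":0.43}])

```text
invalid input
```

arm_command(series=[{"dx":1,"dy":0.43},{"dx":1,"dy":0.43},{"dx":1,"dy":0.43},{"dx":1,"dy":0.43},{"dx":1,"dy":0.43},{"dx":1,"dy":0.43},{"dx":1,"dy":0.43},{"dx":1,"dy":0.43},{"dx":1,"dy":0.43},{"dx":1,"dy":0.43}])

```text
invalid input
```

arm_command(series=[{"dx":1,"dy":0.43},{"dx":1,"dy":0.43},{"dx":1,"dy":0.43},{"dx":1,"dy":0.43},{"dx":1,"dy":0.43},{"dx":1,"dy":0.43},{"dx":1,"dy":0.43},{"dx":1,"dy":0.43},{"dx":1,"dy":0.43},{"dx":1,"dy":0.43}])

```text
invalid input
```

arm_command(series=[{"dx":0,"dy":0,"dz":0,"rx":0,"ry":0,"rz":-0.954}])

```text
time: 0.2
eef_pos: [190.1, -489.1, 230.9]
tool_rot: [[0.87, 0.492, -0.0], [0.492, -0.87, 0.001], [0.0, -0.001, -1.0]]
wrist_force: [-0.0, -0.4, -0.3]
width: 85.3
finger_force: 0.0
```

arm_command(series=[{"dx":0,"dy":0,"dz":0,"rx":0,"ry":0,"rz":-0.954},{"dx":0,"dy":0,"dz":0,"rx":0,"ry":0,"rz":-0.954},{"dx":0,"dy":0,"dz":0,"rx":0,"ry":0,"rz":-0.954},{"dx":0,"dy":0,"dz":0,"rx":0,"ry":0,"rz":-0.954},{"dx":0,"dy":0,"dz":0,"rx":0,"ry":0,"rz":-0.954},{"dx":0,"dy":0,"dz":0,"rx":0,"ry":0,"rz":-0.954},{"dx":0,"dy":0,"dz":0,"rx":0,"ry":0,"rz":-0.954},{"dx":0.5,"dy":0.2,"dz":0,"rx":0,"ry":0,"rz":0},{"dx":1,"dy":0.43,"dz":0,"rx":0,"ry":0,"rz":0},{"dx":1,"dy":0.43,"dz":0,"rx":0,"ry":0,"rz":0}])

```text
time: 1.2
eef_pos: [220.3, -426.9, 230.8]
tool_rot: [[0.061, 0.998, -0.0], [0.998, -0.061, 0.001], [0.001, -0.0, -1.0]]
wrist_force: [0.6, 0.1, 0.7]
width: 85.3
finger_force: 0.0
```

arm_command(series=[{"dx":1,"dy":0.43,"dz":0,"rx":0,"ry":0,"rz":0},{"dx":1,"dy":0.43,"dz":0,"rx":0,"ry":0,"rz":0},{"dx":1,"dy":0.43,"dz":0,"rx":0,"ry":0,"rz":0},{"dx":1,"dy":0.43,"dz":0,"rx":0,"ry":0,"rz":0},{"dx":1,"dy":0.43,"dz":0,"rx":0,"ry":0,"rz":0},{"dx":1,"dy":0.43,"dz":0,"rx":0,"ry":0,"rz":0},{"dx":1,"dy":0.43,"dz":0,"rx":0,"ry":0,"rz":0},{"dx":1,"dy":0.43,"dz":0,"rx":0,"ry":0,"rz":0},{"dx":1,"dy":0.43,"dz":0,"rx":0,"ry":0,"rz":0},{"dx":1,"dy":0.43,"dz":0,"rx":0,"ry":0,"rz":0}])

```text
time: 2.2
eef_pos: [341.1, -182.8, 231.2]
tool_rot: [[0.06, 0.998, -0.0], [0.998, -0.06, 0.0], [0.0, -0.0, -1.0]]
wrist_force: [0.3, -0.4, -0.3]
width: 85.5
finger_force: 0.0
```

arm_command(series=[{"dx":1,"dy":0.43,"dz":0,"rx":0,"ry":0,"rz":0},{"dx":1,"dy":0.43,"dz":0,"rx":0,"ry":0,"rz":0},{"dx":1,"dy":0.43,"dz":0,"rx":0,"ry":0,"rz":0},{"dx":1,"dy":0.43,"dz":0,"rx":0,"ry":0,"rz":0},{"dx":1,"dy":0.43,"dz":0,"rx":0,"ry":0,"rz":0},{"dx":1,"dy":0.43,"dz":0,"rx":0,"ry":0,"rz":0},{"dx":1,"dy":0.43,"dz":0,"rx":0,"ry":0,"rz":0},{"dx":1,"dy":0.43,"dz":0,"rx":0,"ry":0,"rz":0},{"dx":1,"dy":0.43,"dz":0,"rx":0,"ry":0,"rz":0},{"dx":0,"dy":0,"dz":0,"rx":0,"ry":0,"rz":0}])

```text
time: 3.2
eef_pos: [450.7, 37.4, 231.0]
tool_rot: [[0.057, 0.998, -0.0], [0.998, -0.057, 0.001], [0.001, -0.0, -1.0]]
wrist_force: [0.4, -0.2, 0.4]
width: 85.5
finger_force: 0.0
```

arm_command(series=[{"dx":0.9,"dy":0.39,"dz":0,"rx":0,"ry":0,"rz":0},{"dx":0.9,"dy":0.39,"dz":0,"rx":0,"ry":0,"rz":0},{"dx":0.9,"dy":0.39,"dz":0,"rx":0,"ry":0,"rz":0},{"dx":0.9,"dy":0.39,"dz":0,"rx":0,"ry":0,"rz":0},{"dx":0.9,"dy":0.39,"dz":0,"rx":0,"ry":0,"rz":0},{"dx":0.9,"dy":0.39,"dz":0,"rx":0,"ry":0,"rz":0},{"dx":0.9,"dy":0.4,"dz":0,"rx":0,"ry":0,"rz":0},{"dx":0,"dy":0,"dz":0.4,"rx":0,"ry":0,"rz":0},{"dx":0,"dy":0,"dz":0.4,"rx":0,"ry":0,"rz":0},{"dx":0,"dy":0,"dz":0,"rx":0,"ry":0,"rz":0}])

```text
time: 4.2
eef_pos: [525.7, 187.1, 209.6]
tool_rot: [[0.057, 0.998, -0.003], [0.998, -0.057, -0.001], [-0.001, -0.003, -1.0]]
wrist_force: [-0.5, 0.4, -1.1]
width: 85.2
finger_force: 0.0
```

```bash
python3 - <<'E'
from h import *
p,d=r.grab_frame('side');s=r.observe();print(s['eef_pos'],s['tool_rot'])
cv2.imwrite('pics/side1.png',cv2.resize(p[170:350,180:340],None,fx=3.3,fy=3.3,interpolation=2))
E
```

```text
[526.12570421 187.10440828 210.49855094] [[ 5.69530535e-02  9.98374607e-01 -2.11984392e-03]
 [ 9.98376428e-01 -5.69548700e-02 -8.06572115e-04]
 [-9.25996553e-04 -2.07046545e-03 -9.99997428e-01]]
```

View pics/side1.png

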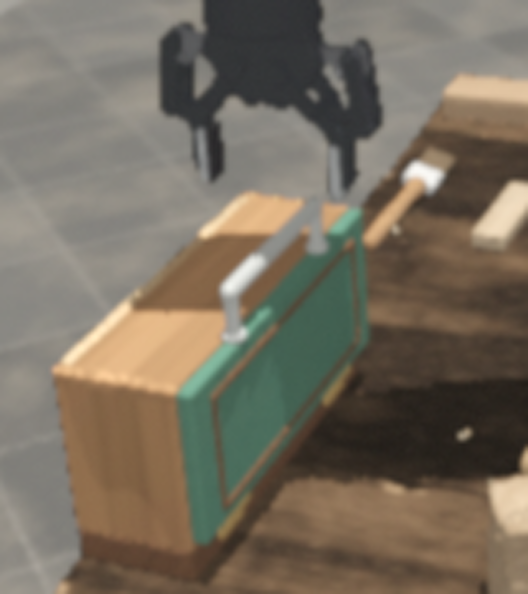

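The gripper straddles the rail (finger tips at (208,175) and (342,185) in the crop, rail between them). I'll lower it and pinch.

arm_command(series=[{"dx":0,"dy":0.05,"dz":0.6,"rx":0,"ry":0,"rz":0},{"dx":0,"dy":0.05,"dz":0.6,"rx":0,"ry":0,"rz":0},{"dx":0,"dy":0,"dz":0.6,"rx":0,"ry":0,"rz":0},{"dx":0,"dy":0,"dz":0,"rx":0,"ry":0,"rz":0}])

```text
time: 4.65
eef_pos: [528.6, 186.9, 165.1]
tool_rot: [[0.057, 0.998, -0.003], [0.998, -0.057, -0.001], [-0.001, -0.003, -1.0]]
wrist_force: [-0.5, 0.5, 0.9]
width: 85.4
finger_force: 0.0
```

arm_command(series=[{"dx":0,"dy":0,"dz":0,"rx":0,"ry":0,"rz":0},{"dx":0,"dy":0,"dz":0,"rx":0,"ry":0,"rz":0},{"dx":0,"dy":0,"dz":0,"rx":0,"ry":0,"rz":0},{"dx":0,"dy":0,"dz":0,"rx":0,"ry":0,"rz":0},{"dx":0,"dy":0,"dz":0,"rx":0,"ry":0,"rz":0},{"dx":0,"dy":0,"dz":0,"rx":0,"ry":0,"rz":0},{"dx":0,"dy":0,"dz":0,"rx":0,"ry":0,"rz":0},{"dx":0,"dy":0,"dz":0,"rx":0,"ry":0,"rz":0}], gripper=0.05)

```text
time: 5.45
eef_pos: [528.6, 188.1, 166.8]
tool_rot: [[0.055, 0.998, -0.002], [0.998, -0.055, 0.0], [0.0, -0.002, -1.0]]
wrist_force: [-6.7, 1.0, 6.6]
width: 10.0
finger_force: 58.9
```

arm_command(series=[{"dx":0,"dy":-0.27,"dz":0.01,"rx":0,"ry":0,"rz":0},{"dx":0,"dy":-0.27,"dz":0.01,"rx":0,"ry":0,"rz":0},{"dx":0,"dy":-0.27,"dz":0.04,"rx":0,"ry":0,"rz":0},{"dx":0,"dy":-0.27,"dz":0.04,"rx":0,"ry":0,"rz":0},{"dx":0,"dy":-0.26,"dz":0.06,"rx":0,"ry":0,"rz":0},{"dx":0,"dy":-0.26,"dz":0.06,"rx":0,"ry":0,"rz":0},{"dx":0,"dy":-0.26,"dz":0.08,"rx":0,"ry":0,"rz":0},{"dx":0,"dy":-0.26,"dz":0.08,"rx":0,"ry":0,"rz":0},{"dx":0,"dy":-0.25,"dz":0.11,"rx":0,"ry":0,"rz":0},{"dx":0,"dy":-0.25,"dz":0.11,"rx":0,"ry":0,"rz":0}])

```text
time: 6.45
eef_pos: [463.9, 191.7, 150.9]
tool_rot: [[0.055, 0.998, -0.0], [0.998, -0.055, 0.0], [0.0, -0.0, -1.0]]
wrist_force: [2.9, 0.8, -2.5]
width: 9.8
finger_force: 62.5
```

Moving with low forces; continuing along the arc.

arm_command(series=[{"dx":0,"dy":-0.24,"dz":0.13,"rx":0,"ry":0,"rz":0},{"dx":0,"dy":-0.24,"dz":0.13,"rx":0,"ry":0,"rz":0},{"dx":0,"dy":-0.225,"dz":0.15,"rx":0,"ry":0,"rz":0},{"dx":0,"dy":-0.225,"dz":0.15,"rx":0,"ry":0,"rz":0},{"dx":0,"dy":-0.21,"dz":0.17,"rx":0,"ry":0,"rz":0},{"dx":0,"dy":-0.21,"dz":0.17,"rx":0,"ry":0,"rz":0},{"dx":0,"dy":-0.195,"dz":0.185,"rx":0,"ry":0,"rz":0},{"dx":0,"dy":-0.195,"dz":0.185,"rx":0,"ry":0,"rz":0},{"dx":0,"dy":-0.16,"dz":0.18,"rx":0,"ry":0,"rz":0},{"dx":0,"dy":-0.15,"dz":0.17,"rx":0,"ry":0,"rz":0}])

```text
time: 7.45
eef_pos: [412.5, 194.5, 110.3]
tool_rot: [[0.055, 0.998, -0.001], [0.998, -0.055, 0.0], [0.0, -0.001, -1.0]]
wrist_force: [0.6, 0.1, 1.8]
width: 9.9
finger_force: 63.0
```

arm_command(series=[{"dx":0,"dy":0,"dz":0,"rx":0,"ry":0,"rz":0},{"dx":0,"dy":0,"dz":0,"rx":0,"ry":0,"rz":0},{"dx":0,"dy":0,"dz":0,"rx":0,"ry":0,"rz":0},{"dx":0,"dy":0,"dz":0,"rx":0,"ry":0,"rz":0},{"dx":0,"dy":0,"dz":0,"rx":0,"ry":0,"rz":0}], gripper=0.35)

```text
time: 7.95
eef_pos: [413.4, 194.4, 110.9]
tool_rot: [[0.055, 0.998, -0.0], [0.998, -0.055, 0.0], [0.0, -0.0, -1.0]]
wrist_force: [0.2, -0.2, -0.3]
width: 30.0
finger_force: 0.0
```

arm_command(series=[{"dx":0,"dy":0,"dz":-0.5,"rx":0,"ry":0,"rz":0},{"dx":0,"dy":0,"dz":-0.8,"rx":0,"ry":0,"rz":0},{"dx":0,"dy":0,"dz":-1,"rx":0,"ry":0,"rz":0},{"dx":0,"dy":0,"dz":-1,"rx":0,"ry":0,"rz":0},{"dx":0,"dy":0,"dz":-1,"rx":0,"ry":0,"rz":0},{"dx":-0.9,"dy":0.42,"dz":-0.5,"rx":0,"ry":0,"rz":0},{"dx":-1,"dy":0.46,"dz":0,"rx":0,"ry":0,"rz":0},{"dx":-1,"dy":0.46,"dz":0,"rx":0,"ry":0,"rz":0},{"dx":-1,"dy":0.46,"dz":0,"rx":0,"ry":0,"rz":0},{"dx":-1,"dy":0.46,"dz":0,"rx":0,"ry":0,"rz":0}], gripper=0.6)

```text
time: 8.95
eef_pos: [463.3, 67.9, 231.0]
tool_rot: [[0.055, 0.998, 0.0], [0.998, -0.055, 0.0], [0.0, 0.0, -1.0]]
wrist_force: [0.2, -0.2, 0.1]
width: 51.2
finger_force: 0.0
```

arm_command(series=[{"dx":-1,"dy":0.46,"dz":0,"rx":0,"ry":0,"rz":0},{"dx":-1,"dy":0.46,"dz":0,"rx":0,"ry":0,"rz":0},{"dx":-1,"dy":0.46,"dz":0,"rx":0,"ry":0,"rz":0},{"dx":-1,"dy":0.46,"dz":0,"rx":0,"ry":0,"rz":0},{"dx":-1,"dy":0.46,"dz":0,"rx":0,"ry":0,"rz":0},{"dx":-1,"dy":0.46,"dz":0,"rx":0,"ry":0,"rz":0},{"dx":-1,"dy":0.46,"dz":0,"rx":0,"ry":0,"rz":0},{"dx":-1,"dy":0.46,"dz":0,"rx":0,"ry":0,"rz":0},{"dx":-1,"dy":0.46,"dz":0,"rx":0,"ry":0,"rz":0},{"dx":0,"dy":0,"dz":0,"rx":0,"ry":0,"rz":0}])

```text
time: 9.95
eef_pos: [554.7, -164.0, 230.2]
tool_rot: [[0.058, 0.998, -0.0], [0.998, -0.058, -0.001], [-0.001, -0.0, -1.0]]
wrist_force: [0.1, 0.4, 0.4]
width: 51.6
finger_force: 0.0
```

```bash
python3 - <<'E'
from h import *
s=r.observe();print(s['eef_pos'],s['time'],s['width'])
p,d=r.grab_frame('top');P=cloud('top',d)
p2,d2=r.grab_frame('side')
a=cv2.resize(p[150:260,180:340],None,fx=3.5,fy=3.5,interpolation=2);b=cv2.resize(p2[180:350,170:330],(385*160//170,385),interpolation=2)
cv2.imwrite('pics/v2.png',np.hstack([cv2.resize(a,(430,300)),cv2.resize(p2[180:350,170:340],(300,300),interpolation=2)]))
m=np.zeros(d.shape,bool);m[150:260,180:340]=1
hsv=cv2.cvtColor(p,cv2.COLOR_BGR2HSV)
# height profile in cabinet frame within middle |y|<40 
H=np.array([527.5,191.3,30]);ex=np.array([.9985,-.055,0]);ey=np.array([.055,.9985,0])
Q=P[m&(d>0)]-H;X=Q@ex;Y=Q@ey;k=abs(Y)<40
for x in range(-140,12,6):
    q=k&(abs(X-x)<3)
    if q.any():print(x,(np.median(Q[q,2])+30).round(1),end='; ')
E
```

```text
[ 554.73802392 -164.02122188  230.17409815] 9.95 51.5983697697871
-122 125.9; -116 128.8; -110 127.9; -104 1.6; -98 -0.6; -92 0.9; -86 101.0; -80 103.9; -74 99.0; -68 94.4; -62 89.5; -56 85.0; -50 80.2; -44 77.8; -38 84.8; -32 93.0; -26 121.9; -20 120.0; -14 115.4; -8 111.7; 4 37.6; 10 28.2;
```

View pics/v2.png

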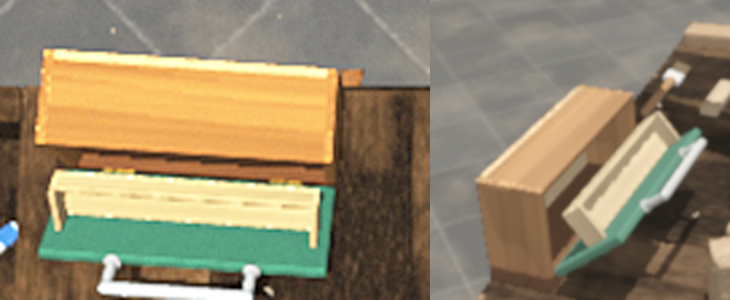

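The top view shows the flap down on its stop with the tray empty; the height profile puts the panel edge and corner where expected (about 3 mm further in). Next is the brush.

arm_command(series=[{"dx":-0.94,"dy":0.45,"dz":0,"rx":0,"ry":0,"rz":0},{"dx":-0.94,"dy":0.45,"dz":0,"rx":0,"ry":0,"rz":0},{"dx":-0.94,"dy":0.45,"dz":0,"rx":0,"ry":0,"rz":0},{"dx":0,"dy":0,"dz":0.9,"rx":0,"ry":0,"rz":0},{"dx":0,"dy":0,"dz":1,"rx":0,"ry":0,"rz":0},{"dx":0,"dy":0,"dz":1,"rx":0,"ry":0,"rz":0},{"dx":0,"dy":0,"dz":1,"rx":0,"ry":0,"rz":0},{"dx":0,"dy":0,"dz":1,"rx":0,"ry":0,"rz":0},{"dx":0,"dy":0,"dz":1,"rx":0,"ry":0,"rz":0},{"dx":0,"dy":0,"dz":0,"rx":0,"ry":0,"rz":0}], gripper=0.5)

```text
time: 11.05
eef_pos: [581.4, -231.6, 80.3]
tool_rot: [[0.054, 0.999, -0.005], [0.999, -0.054, 0.002], [0.002, -0.006, -1.0]]
wrist_force: [-0.5, -0.1, 1.0]
width: 42.7
finger_force: 0.0
```

```bash
python3 - <<'E'
from h import *
s=r.observe();print(s['eef_pos'],s['time'],s['width'])
p,d=r.grab_frame('side');q,_=r.grab_frame('top')
cv2.imwrite('pics/v3.png',np.hstack([cv2.resize(p[190:260,270:350],(460,400),interpolation=2),cv2.resize(q[160:250,360:460],(340,306),interpolation=2)[:400].copy() if 0 else cv2.resize(q[160:260,370:455],(340,400),interpolation=2)]))
E
```

```text
[ 581.42037002 -231.5826751    80.34914157] 11.05 42.69660502442249
```

View pics/v3.png

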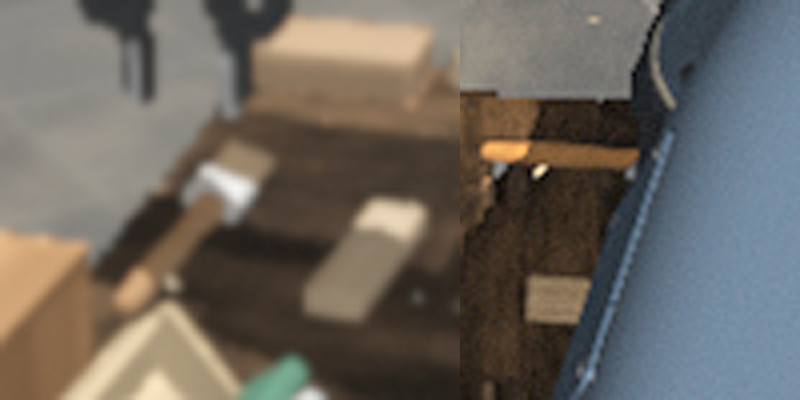

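The side view shows the fingers above the brush handle and clear of the offcut. I'll go down and grip.

arm_command(series=[{"dx":-0.05,"dy":0.05,"dz":0.7,"rx":0,"ry":0,"rz":0},{"dx":-0.05,"dy":0.05,"dz":0.7,"rx":0,"ry":0,"rz":0},{"dx":0,"dy":0.02,"dz":0.6,"rx":0,"ry":0,"rz":0},{"dx":0,"dy":0,"dz":0.5,"rx":0,"ry":0,"rz":0},{"dx":0,"dy":0,"dz":0.25,"rx":0,"ry":0,"rz":0},{"dx":0,"dy":0,"dz":0.15,"rx":0,"ry":0,"rz":0},{"dx":0,"dy":0,"dz":0,"rx":0,"ry":0,"rz":0},{"dx":0,"dy":0,"dz":0,"rx":0,"ry":0,"rz":0}])

```text
time: 11.95
eef_pos: [586.9, -236.4, 11.4]
tool_rot: [[0.055, 0.998, 0.001], [0.998, -0.055, -0.0], [-0.0, 0.001, -1.0]]
wrist_force: [0.1, 0.7, -0.8]
width: 42.7
finger_force: 0.0
```

arm_command(series=[{"dx":0,"dy":0,"dz":0,"rx":0,"ry":0,"rz":0},{"dx":0,"dy":0,"dz":0,"rx":0,"ry":0,"rz":0},{"dx":0,"dy":0,"dz":0,"rx":0,"ry":0,"rz":0},{"dx":0,"dy":0,"dz":0,"rx":0,"ry":0,"rz":0},{"dx":0,"dy":0,"dz":0,"rx":0,"ry":0,"rz":0},{"dx":0,"dy":0,"dz":0,"rx":0,"ry":0,"rz":0},{"dx":0,"dy":0,"dz":0,"rx":0,"ry":0,"rz":0}], gripper=0.05)

```text
time: 12.65
eef_pos: [586.8, -236.4, 11.5]
tool_rot: [[0.055, 0.998, 0.001], [0.998, -0.055, -0.0], [-0.0, 0.001, -1.0]]
wrist_force: [-1.2, 0.3, 5.9]
width: 15.0
finger_force: 58.7
```

Held, but the tips are still at 11 mm. I'll regrip a bit lower for a secure hold.

arm_command(series=[{"dx":0,"dy":0,"dz":0,"rx":0,"ry":0,"rz":0},{"dx":0,"dy":0,"dz":0,"rx":0,"ry":0,"rz":0},{"dx":0,"dy":0,"dz":0.14,"rx":0,"ry":0,"rz":0},{"dx":0,"dy":0,"dz":0.14,"rx":0,"ry":0,"rz":0},{"dx":0,"dy":0,"dz":0,"rx":0,"ry":0,"rz":0}], gripper=0.4)

```text
time: 13.15
eef_pos: [586.1, -236.1, 2.9]
tool_rot: [[0.055, 0.998, -0.001], [0.998, -0.055, 0.001], [0.0, -0.001, -1.0]]
wrist_force: [0.2, -0.1, 0.2]
width: 33.9
finger_force: 0.0
```

arm_command(series=[{"dx":0,"dy":0,"dz":0,"rx":0,"ry":0,"rz":0},{"dx":0,"dy":0,"dz":0,"rx":0,"ry":0,"rz":0},{"dx":0,"dy":0,"dz":0,"rx":0,"ry":0,"rz":0},{"dx":0,"dy":0,"dz":0,"rx":0,"ry":0,"rz":0},{"dx":0,"dy":0,"dz":0,"rx":0,"ry":0,"rz":0},{"dx":0,"dy":0,"dz":0,"rx":0,"ry":0,"rz":0}], gripper=0.05)

```text
time: 13.75
eef_pos: [586.5, -236.3, 3.8]
tool_rot: [[0.055, 0.998, -0.0], [0.998, -0.055, 0.0], [0.0, -0.0, -1.0]]
wrist_force: [-0.9, -0.7, -0.3]
width: 16.7
finger_force: 58.6
```

arm_command(series=[{"dx":0,"dy":0,"dz":-0.4,"rx":0,"ry":0,"rz":0},{"dx":0,"dy":0,"dz":-0.8,"rx":0,"ry":0,"rz":0},{"dx":0,"dy":0,"dz":-0.9,"rx":0,"ry":0,"rz":0},{"dx":0,"dy":0,"dz":-0.9,"rx":0,"ry":0,"rz":0},{"dx":0,"dy":0,"dz":-0.9,"rx":0,"ry":0,"rz":0},{"dx":0,"dy":0,"dz":-0.9,"rx":0,"ry":0,"rz":0},{"dx":0,"dy":0,"dz":-0.9,"rx":0,"ry":0,"rz":0},{"dx":0,"dy":0,"dz":-0.9,"rx":0,"ry":0,"rz":0},{"dx":0,"dy":0,"dz":-0.4,"rx":0,"ry":0,"rz":0},{"dx":0,"dy":0,"dz":0,"rx":0,"ry":0,"rz":0}])

```text
time: 14.75
eef_pos: [587.3, -236.5, 180.6]
tool_rot: [[0.055, 0.998, 0.003], [0.998, -0.055, -0.001], [-0.001, 0.003, -1.0]]
wrist_force: [-0.2, 0.9, -0.7]
width: 17.0
finger_force: 58.6
```

arm_command(series=[{"dx":0.5,"dy":-0.17,"dz":0,"rx":0,"ry":0,"rz":0},{"dx":0.9,"dy":-0.3,"dz":0,"rx":0,"ry":0,"rz":0},{"dx":0.9,"dy":-0.3,"dz":0,"rx":0,"ry":0,"rz":0},{"dx":0.9,"dy":-0.3,"dz":0,"rx":0,"ry":0,"rz":0},{"dx":0.9,"dy":-0.3,"dz":0,"rx":0,"ry":0,"rz":0},{"dx":0.9,"dy":-0.3,"dz":0,"rx":0,"ry":0,"rz":0},{"dx":0.9,"dy":-0.3,"dz":0,"rx":0,"ry":0,"rz":0},{"dx":0.9,"dy":-0.3,"dz":0,"rx":0,"ry":0,"rz":0},{"dx":0.9,"dy":-0.3,"dz":0,"rx":0,"ry":0,"rz":0},{"dx":0.9,"dy":-0.3,"dz":0,"rx":0,"ry":0,"rz":0}])

```text
time: 15.75
eef_pos: [525.0, -16.0, 177.3]
tool_rot: [[0.055, 0.998, -0.003], [0.998, -0.055, 0.0], [0.0, -0.003, -1.0]]
wrist_force: [0.1, -0.1, -0.5]
width: 16.6
finger_force: 58.6
```

arm_command(series=[{"dx":0.9,"dy":-0.3,"dz":0,"rx":0,"ry":0,"rz":0},{"dx":0.9,"dy":-0.3,"dz":0,"rx":0,"ry":0,"rz":0},{"dx":0.9,"dy":-0.3,"dz":0,"rx":0,"ry":0,"rz":0},{"dx":0.9,"dy":-0.3,"dz":0,"rx":0,"ry":0,"rz":0},{"dx":0.9,"dy":-0.3,"dz":0,"rx":0,"ry":0,"rz":0},{"dx":0.9,"dy":-0.3,"dz":0,"rx":0,"ry":0,"rz":0},{"dx":0.9,"dy":-0.3,"dz":0,"rx":0,"ry":0,"rz":0},{"dx":0.9,"dy":-0.3,"dz":0,"rx":0,"ry":0,"rz":0},{"dx":0.5,"dy":-0.3,"dz":0,"rx":0,"ry":0,"rz":0},{"dx":0,"dy":0,"dz":0,"rx":0,"ry":0,"rz":0}])

```text
time: 16.75
eef_pos: [468.2, 179.5, 177.9]
tool_rot: [[0.053, 0.999, -0.002], [0.999, -0.053, -0.0], [-0.0, -0.002, -1.0]]
wrist_force: [-0.7, 0.2, -0.2]
width: 16.3
finger_force: 58.6
```

```bash
python3 - <<'E'
from h import *
s=r.observe();e=s['eef_pos'];print(e,s['time'],s['width'])
p,d=r.grab_frame('side');q,_=r.grab_frame('top')
cv2.imwrite('pics/v4.png',np.hstack([cv2.resize(p[150:350,170:340],(400,470),interpolation=2),cv2.resize(q[150:240,180:340],(400,470),interpolation=2)]))
t=np.array([469.1,194.6])-e[:2];print('dy',t@[.9985,-.055]/25,'dx',t@[.055,.9985]/25)
E
```

```text
[468.20247108 179.46469842 177.90565113] 16.75 16.292342168429062
dy 0.0025496416643668906 dx 0.6064785086687717
```

View pics/v4.png

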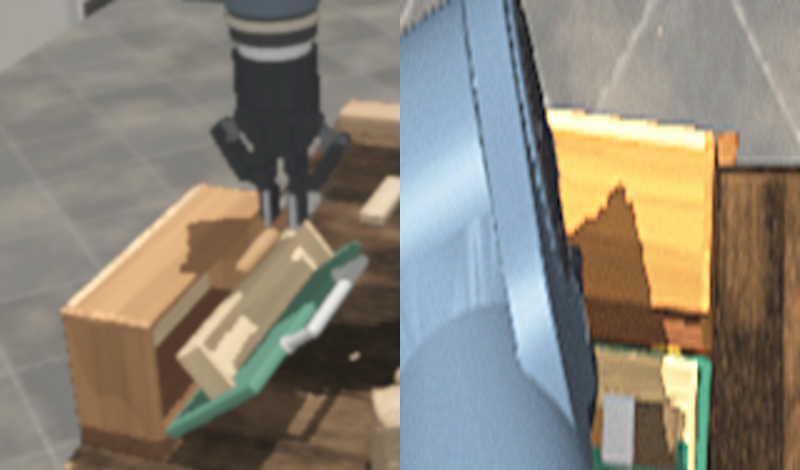

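The side view shows the brush held level above the tray, and in the top view its ferrule and bristles are inside the tray's outline. I'll centre along y and lower.

arm_command(series=[{"dx":0.3,"dy":0,"dz":0,"rx":0,"ry":0,"rz":0},{"dx":0.3,"dy":0,"dz":0,"rx":0,"ry":0,"rz":0},{"dx":0,"dy":0,"dz":0.5,"rx":0,"ry":0,"rz":0},{"dx":0,"dy":0,"dz":0.5,"rx":0,"ry":0,"rz":0},{"dx":0,"dy":0,"dz":0.5,"rx":0,"ry":0,"rz":0},{"dx":0,"dy":0,"dz":0.5,"rx":0,"ry":0,"rz":0},{"dx":0,"dy":0,"dz":0.4,"rx":0,"ry":0,"rz":0},{"dx":0,"dy":0,"dz":0.2,"rx":0,"ry":0,"rz":0},{"dx":0,"dy":0,"dz":0,"rx":0,"ry":0,"rz":0}])

```text
time: 17.75
eef_pos: [470.6, 193.2, 113.3]
tool_rot: [[0.055, 0.998, -0.001], [0.998, -0.055, -0.0], [-0.0, -0.001, -1.0]]
wrist_force: [-0.7, -0.4, -1.0]
width: 16.5
finger_force: 58.6
```

arm_command(series=[{"dx":0,"dy":-0.04,"dz":0.1,"rx":0,"ry":0,"rz":0},{"dx":0,"dy":0,"dz":0.1,"rx":0,"ry":0,"rz":0},{"dx":0,"dy":0,"dz":0,"rx":0,"ry":0,"rz":0}])

```text
time: 18.05
eef_pos: [469.8, 193.3, 108.9]
tool_rot: [[0.055, 0.998, 0.0], [0.998, -0.055, 0.0], [0.0, 0.0, -1.0]]
wrist_force: [-0.2, -0.7, -0.7]
width: 16.8
finger_force: 58.6
```

arm_command(series=[{"dx":0,"dy":0,"dz":0,"rx":0,"ry":0,"rz":0},{"dx":0,"dy":0,"dz":0,"rx":0,"ry":0,"rz":0},{"dx":0,"dy":0,"dz":0,"rx":0,"ry":0,"rz":0},{"dx":0,"dy":0,"dz":0,"rx":0,"ry":0,"rz":0},{"dx":0,"dy":0,"dz":0,"rx":0,"ry":0,"rz":0}], gripper=0.3)

```text
time: 18.55
eef_pos: [469.6, 193.4, 108.9]
tool_rot: [[0.055, 0.998, -0.0], [0.998, -0.055, 0.0], [0.0, -0.0, -1.0]]
wrist_force: [-2.5, 0.3, 1.4]
width: 25.6
finger_force: 1.4
```

arm_command(series=[{"dx":0,"dy":0,"dz":-0.2,"rx":0,"ry":0,"rz":0},{"dx":0,"dy":0,"dz":-0.4,"rx":0,"ry":0,"rz":0},{"dx":0,"dy":0,"dz":-0.6,"rx":0,"ry":0,"rz":0},{"dx":0,"dy":0,"dz":-0.9,"rx":0,"ry":0,"rz":0},{"dx":0,"dy":0,"dz":-0.9,"rx":0,"ry":0,"rz":0},{"dx":0,"dy":0,"dz":-0.9,"rx":0,"ry":0,"rz":0},{"dx":0,"dy":-1,"dz":-0.9,"rx":0,"ry":0,"rz":0},{"dx":0,"dy":-1,"dz":0,"rx":0,"ry":0,"rz":0},{"dx":0,"dy":-1,"dz":0,"rx":0,"ry":0,"rz":0},{"dx":0,"dy":-1,"dz":0,"rx":0,"ry":0,"rz":0}])

```text
time: 19.55
eef_pos: [369.5, 198.9, 230.0]
tool_rot: [[0.056, 0.998, 0.002], [0.998, -0.056, 0.001], [0.001, 0.002, -1.0]]
wrist_force: [0.2, -0.4, 0.7]
width: 25.5
finger_force: 0.0
```

```bash
python3 - <<'E'
from h import *
s=r.observe();e=s['eef_pos'];print(e,s['time'],s['width'])
p,d=r.grab_frame('side');q,_=r.grab_frame('top')
cv2.imwrite('pics/v5.png',np.hstack([cv2.resize(p[190:350,170:340],(400,400),interpolation=2),cv2.resize(q[150:240,180:340],(400,400),interpolation=2)]))
E
```

```text
[369.50002051 198.89639556 229.96649279] 19.55 25.527150915383125
```

View pics/v5.png

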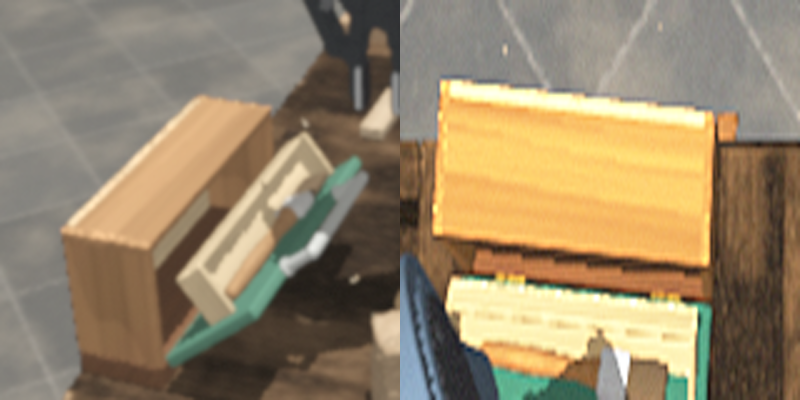

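The brush lies lengthwise in the tray, in the corner between panel and ledge (ferrule near (612,375) on the right of the image). Back to the rail.

arm_command(series=[{"dx":0,"dy":0.85,"dz":0,"rx":0,"ry":0,"rz":0},{"dx":0,"dy":0.85,"dz":0,"rx":0,"ry":0,"rz":0},{"dx":0,"dy":0.04,"dz":0.4,"rx":0,"ry":0,"rz":0},{"dx":0,"dy":0,"dz":0.8,"rx":0,"ry":0,"rz":0},{"dx":0,"dy":0,"dz":0.8,"rx":0,"ry":0,"rz":0},{"dx":0,"dy":0,"dz":0.6,"rx":0,"ry":0,"rz":0},{"dx":0,"dy":0,"dz":0.4,"rx":0,"ry":0,"rz":0},{"dx":0,"dy":0,"dz":0,"rx":0,"ry":0,"rz":0},{"dx":0,"dy":0,"dz":0,"rx":0,"ry":0,"rz":0}], gripper=0.37)

```text
time: 20.55
eef_pos: [413.5, 196.5, 154.2]
tool_rot: [[0.055, 0.998, 0.0], [0.998, -0.055, 0.0], [0.0, 0.0, -1.0]]
wrist_force: [0.2, 0.0, -0.5]
width: 31.9
finger_force: 0.0
```

arm_command(series=[{"dx":0,"dy":0,"dz":0.5,"rx":0,"ry":0,"rz":0},{"dx":0,"dy":0,"dz":0.5,"rx":0,"ry":0,"rz":0},{"dx":0,"dy":0,"dz":0.4,"rx":0,"ry":0,"rz":0},{"dx":0,"dy":0,"dz":0.28,"rx":0,"ry":0,"rz":0},{"dx":0,"dy":0,"dz":0,"rx":0,"ry":0,"rz":0},{"dx":0,"dy":0,"dz":0,"rx":0,"ry":0,"rz":0}])

```text
time: 21.15
eef_pos: [413.6, 196.6, 112.1]
tool_rot: [[0.055, 0.998, 0.0], [0.998, -0.055, 0.0], [0.0, 0.0, -1.0]]
wrist_force: [-0.6, -0.9, 0.2]
width: 31.7
finger_force: 0.0
```

arm_command(series=[{"dx":0,"dy":0,"dz":0,"rx":0,"ry":0,"rz":0},{"dx":0,"dy":0,"dz":0,"rx":0,"ry":0,"rz":0},{"dx":0,"dy":0,"dz":0,"rx":0,"ry":0,"rz":0},{"dx":0,"dy":0,"dz":0,"rx":0,"ry":0,"rz":0},{"dx":0,"dy":0,"dz":0,"rx":0,"ry":0,"rz":0}], gripper=0.05)

```text
time: 21.65
eef_pos: [411.4, 196.7, 112.4]
tool_rot: [[0.054, 0.999, -0.003], [0.999, -0.054, 0.001], [0.001, -0.003, -1.0]]
wrist_force: [-10.1, 1.9, 9.1]
width: 9.6
finger_force: 58.6
```

arm_command(series=[{"dx":0,"dy":0.15,"dz":-0.19,"rx":0,"ry":0,"rz":0},{"dx":0,"dy":0.16,"dz":-0.2,"rx":0,"ry":0,"rz":0},{"dx":0,"dy":0.195,"dz":-0.185,"rx":0,"ry":0,"rz":0},{"dx":0,"dy":0.195,"dz":-0.185,"rx":0,"ry":0,"rz":0},{"dx":0,"dy":0.21,"dz":-0.17,"rx":0,"ry":0,"rz":0},{"dx":0,"dy":0.21,"dz":-0.17,"rx":0,"ry":0,"rz":0},{"dx":0,"dy":0.225,"dz":-0.15,"rx":0,"ry":0,"rz":0},{"dx":0,"dy":0.225,"dz":-0.15,"rx":0,"ry":0,"rz":0},{"dx":0,"dy":0.24,"dz":-0.13,"rx":0,"ry":0,"rz":0},{"dx":0,"dy":0.24,"dz":-0.13,"rx":0,"ry":0,"rz":0}])

```text
time: 22.65
eef_pos: [462.8, 193.9, 154.8]
tool_rot: [[0.054, 0.999, -0.002], [0.999, -0.054, 0.001], [0.001, -0.002, -1.0]]
wrist_force: [-10.2, 1.2, 15.5]
width: 9.5
finger_force: 61.7
```

Radial load is a bit high. I'll rise slightly faster on the remaining arc.

arm_command(series=[{"dx":0,"dy":0.22,"dz":-0.15,"rx":0,"ry":0,"rz":0},{"dx":0,"dy":0.23,"dz":-0.14,"rx":0,"ry":0,"rz":0},{"dx":0,"dy":0.26,"dz":-0.1,"rx":0,"ry":0,"rz":0},{"dx":0,"dy":0.26,"dz":-0.1,"rx":0,"ry":0,"rz":0},{"dx":0,"dy":0.26,"dz":-0.06,"rx":0,"ry":0,"rz":0},{"dx":0,"dy":0.26,"dz":-0.06,"rx":0,"ry":0,"rz":0}])

```text
time: 23.25
eef_pos: [502.5, 191.7, 169.4]
tool_rot: [[0.055, 0.998, 0.001], [0.998, -0.055, 0.001], [0.001, 0.001, -1.0]]
wrist_force: [-4.2, 2.3, 4.9]
width: 9.5
finger_force: 58.6
```

arm_command(series=[{"dx":0,"dy":0.25,"dz":-0.05,"rx":0,"ry":0,"rz":0},{"dx":0,"dy":0.25,"dz":-0.03,"rx":0,"ry":0,"rz":0},{"dx":0,"dy":0.25,"dz":-0.02,"rx":0,"ry":0,"rz":0},{"dx":0,"dy":0.2,"dz":0,"rx":0,"ry":0,"rz":0},{"dx":0,"dy":0.1,"dz":0,"rx":0,"ry":0,"rz":0},{"dx":0,"dy":0,"dz":0,"rx":0,"ry":0,"rz":0},{"dx":0,"dy":0,"dz":0,"rx":0,"ry":0,"rz":0}])

```text
time: 23.95
eef_pos: [528.6, 190.3, 171.6]
tool_rot: [[0.055, 0.998, 0.001], [0.998, -0.055, 0.001], [0.001, 0.001, -1.0]]
wrist_force: [-2.5, 2.6, 6.8]
width: 9.4
finger_force: 62.7
```

arm_command(series=[{"dx":0,"dy":0.06,"dz":0,"rx":0,"ry":0,"rz":0},{"dx":0,"dy":0,"dz":0,"rx":0,"ry":0,"rz":0},{"dx":0,"dy":0,"dz":0,"rx":0,"ry":0,"rz":0},{"dx":0,"dy":0,"dz":0,"rx":0,"ry":0,"rz":0}])

```text
time: 24.35
eef_pos: [528.7, 190.3, 171.6]
tool_rot: [[0.055, 0.998, -0.001], [0.998, -0.055, 0.001], [0.001, -0.001, -1.0]]
wrist_force: [-9.6, 2.5, 10.8]
width: 9.4
finger_force: 63.1
```

arm_command(series=[{"dx":0,"dy":0,"dz":0,"rx":0,"ry":0,"rz":0},{"dx":0,"dy":0,"dz":0,"rx":0,"ry":0,"rz":0},{"dx":0,"dy":0,"dz":0,"rx":0,"ry":0,"rz":0},{"dx":0,"dy":0,"dz":0,"rx":0,"ry":0,"rz":0},{"dx":0,"dy":0,"dz":-0.5,"rx":0,"ry":0,"rz":0},{"dx":0,"dy":0,"dz":-0.8,"rx":0,"ry":0,"rz":0},{"dx":0,"dy":0,"dz":-0.9,"rx":0,"ry":0,"rz":0},{"dx":0,"dy":0,"dz":-0.9,"rx":0,"ry":0,"rz":0},{"dx":0,"dy":0,"dz":0,"rx":0,"ry":0,"rz":0},{"dx":0,"dy":0,"dz":0,"rx":0,"ry":0,"rz":0}], gripper=0.4)

```text
time: 25.35
eef_pos: [529.9, 190.1, 249.4]
tool_rot: [[0.055, 0.998, 0.002], [0.998, -0.055, 0.001], [0.001, 0.001, -1.0]]
wrist_force: [0.2, -0.0, 0.7]
width: 34.0
finger_force: 0.0
```

arm_command(series=[{"dx":0,"dy":-1,"dz":0,"rx":0,"ry":0,"rz":0},{"dx":0,"dy":-1,"dz":0,"rx":0,"ry":0,"rz":0},{"dx":0,"dy":-1,"dz":0,"rx":0,"ry":0,"rz":0},{"dx":0,"dy":-1,"dz":0,"rx":0,"ry":0,"rz":0},{"dx":-1,"dy":-1,"dz":0,"rx":0,"ry":0,"rz":0},{"dx":-1,"dy":-1,"dz":0,"rx":0,"ry":0,"rz":0},{"dx":-1,"dy":0,"dz":0,"rx":0,"ry":0,"rz":0},{"dx":-1,"dy":0,"dz":0,"rx":0,"ry":0,"rz":0},{"dx":0,"dy":0,"dz":0,"rx":0,"ry":0,"rz":0},{"dx":0,"dy":0,"dz":0,"rx":0,"ry":0,"rz":0}])

```text
time: 26.35
eef_pos: [374.0, 98.2, 248.3]
tool_rot: [[0.057, 0.998, -0.0], [0.998, -0.057, 0.0], [0.0, -0.001, -1.0]]
wrist_force: [0.5, 0.2, -0.1]
width: 34.4
finger_force: 0.0
```

```bash
python3 - <<'E'
from h import *
s=r.observe();print(s['eef_pos'],s['time'],s['width'])
q,d=r.grab_frame('top');p,d2=r.grab_frame('side')
P=cloud('top',d);m=np.zeros(d.shape,bool);m[160:225,185:315]=1
m&=(d>0)&(P[...,2]>172)&(P[...,2]<195)
Q=P[m];print('rail',len(Q),Q.mean(0),np.polyfit(Q[:,1]-190,Q[:,0],1), 'start 529.7')
# same measure on start frame over the same pixels
P0=cloud('top',np.load('top0.npy'));h0=P0[...,2];m0=np.zeros(d.shape,bool);m0[160:225,185:315]=1;m0&=(h0>172)&(h0<195);Q=P0[m0];print(np.polyfit(Q[:,1]-190,Q[:,0],1),len(Q))
p0=cv2.imread('pics/side0.png');print('side diff cabinet',np.abs(p[225:340,200:300].astype(int)-p0[225:340,200:300]).mean())
cv2.imwrite('pics/v6.png',np.hstack([cv2.resize(p[190:350,170:340],(400,400),interpolation=2),cv2.resize(q[150:250,180:340],(400,400),interpolation=2)]))
E
```

```text
[373.9831771   98.19156977 248.25226887] 26.35 34.3857444032601
rail 259 [530.4491801  200.5862211  184.74699313] [4.50457781e-02 5.29972316e+02] start 529.7
[5.44702120e-02 5.29617891e+02] 300
side diff cabinet 3.60031884057971
```

View pics/v6.png

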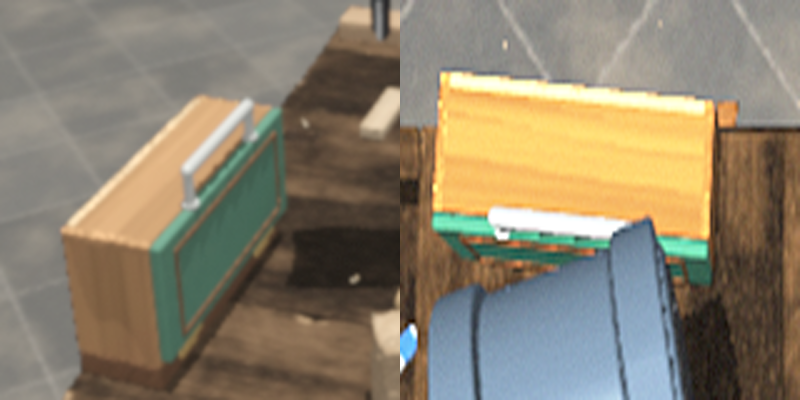

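The flap is shut: the rail is back within 0.4 mm of its start position and the brush is nowhere on the bench. Handing in.

```bash
python3 -c "
from plant import r
print(r.job_done())"
```

```text
the job is handed in; nothing more can be done
None
```

I pulled the flap down, laid the brush lengthwise in the tray and pushed the flap shut again (rail within 0.4 mm of its start in the camera view); I handed the job in at about 26 s but got no verdict back, and I did not re-measure the brush after closing or the offcut, tin and owl, though the arm never worked near those three.

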